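# Set out the load check

### The job

Set out the load check: stand the white sample tin in the middle of the round steel plate, and the largest brass weight upright in the middle of the tin's lid. Stand the second-largest weight straight in front of the middle of the bench clock's dial with a gap of about 5 cm between them, and the third-largest weight directly to its right (as you face the dial), in a row parallel to the dial, with a gap of about 3 cm between the two weights. Leave the smallest weight, the plate, the clock, the dish and the stopwatch where they are.

Things in the scene. Friction and masses are not known exactly. Their poses are not given: they have to be found in the camera images.
- sample_tin: white round sample tin with a flat lid, standing upright, 55 mm across, 37 mm high; origin at the centre of its underside, z up. Like all things listed here it starts on a flat grey bench mat, 410 x 420 mm, whose top is at z = 6 mm
- big_weight: largest brass check weight: upright cylinder with a knob on top, 40 mm across, 67 mm high over the knob (plain cylinder for the lower 40 mm); origin at the centre of its underside, z up
- medium_weight: second-largest brass check weight, same shape, 30 mm across, 52 mm high over the knob (plain cylinder for the lower 30 mm); origin at the centre of its underside, z up
- small_weight: third-largest brass check weight, same shape, 24 mm across, 40 mm high over the knob (plain cylinder for the lower 24 mm); origin at the centre of its underside, z up
- tiny_weight: smallest brass check weight, same shape, 18 mm across, 31 mm high; stays where it is; origin at the centre of its underside
- base_plate: loose round flat steel plate, 110 mm across, 12 mm thick, 0.85 kg, lying on the grey bench mat; origin at the centre of its underside, so its top is at z = 18 mm
- bench_clock: loose round desk clock (timer) on a foot, standing upright, 32 mm deep, 66 mm wide, 71 mm high, 0.16 kg; origin at the centre of its underside; its dial looks along its own -x axis, roughly to the robot, and its front stands 14 mm before the origin; its own -y axis points to the right as one faces the dial
- petri_dish: flat round plastic dish with lid, 60 mm across, 14 mm high, at the back of the mat; stays where it is; origin at the centre of its underside
- stopwatch: flat black stopwatch lying at the back right of the mat, 65 x 56 x 12 mm; stays where it is; origin at the centre of its underside

How it is judged:
By the outcome, as a careful person would: the job done as asked, in the order asked, and still so for the second after the job is handed in, with the robot touching nothing.
It also fails if it takes over 93 s, if anything falls off the work surface, if the arm or the gripper's body presses on something with over 40 N, if the wrist force passes 120 N, or if a joint passes its speed limit or range.

### The arm

A 7-joint arm with a two-finger parallel gripper is mounted at the origin on a cart in front of the work surface, level with it; the furniture and walls round the work are solid. World frame = base frame: x ahead of the robot, y to its left, z up, the work surface at z = 0. Lengths are in mm, angles in rad, forces in N, time in s.
With the tool pointing down it reaches from about 400 to 875 mm from the base axis. Payload 19.3 kg.
Tool frame: the origin (TCP) lies at the centre of the arm's flange, where the gripper is bolted on; the fingertips stand 173 mm ahead of it and the grasp point (between the pads) lies 155 mm ahead of it; z points along the fingers, y is the line along which they close (so a half turn about z gives the same grasp; the last joint's range is limited). The gripper opens to 85 mm and grips with 20 to 120 N. Pads are 22 mm wide; open, the fingers measure 114 mm over their backs; the gripper's body (76 mm by 85 mm) begins 54 mm behind the grasp point. The pads swing forward as they close: fully open they stand 13 mm farther back than shut.
Start: joints at [1.151, 0.521, -0.036, 1.599, 0.021, 1.021, -0.113], TCP at [214.167, -587.156, 404.691] pointing down, gripper open.
Joint ranges: [-2.91, 2.91], [-0.3, 2.13], [-1.5, 1.42], [0.17, 2.43], [-1.26, 4.41], [0.16, 1.93], [-2.52, 2.52]. Speed limits (rad/s): [1.89, 1.89, 2.39, 2.39, 3.01, 3.01, 3.01].

### API

Orientations are given as a unit quaternion [w, x, y, z].
In Python, from workcell import get_obs, get_image, hand_in gives the robot as it stands.
- The arm moves only by the tool send_rows, never from a script. Its argument "commands" is a list of rows, each a list of 7 numbers: the shift along the tool's x, y, z each as a share of 30 mm, from -1 to 1, then the turn, a rotation vector about the tool's x, y, z each as a share of 0.08 rad, from -1 to 1, then the closure, from 0 (fully open) to 1 (shut). In form: [[x, y, z, rx, ry, rz, hand], ...]. A call has 1 to 10 rows; each row shifts and turns the commanded pose from where the row before left it, along the tool's axes as they then stand; what a row does not reach is not made up. A row lasts 1/10 s, in which the tool goes at most 50 mm and 8.59 degrees, less where a joint would pass 70% of its speed; a pose out of reach is approached as far as the arm can. A call with a number of a shift or a turn outside -1 to 1 is refused whole. A call with a gripper value outside its range is refused whole. The fingers move at their own pace and stop on an object; the grip force is fixed at half the most. Time passes only in rows, so rows that do not move let the fingers close. It gives the time, the measured TCP pose, the force, the opening and the grip force at its end, in the units of the state.
- get_obs(): the state, without advancing time (a new reading comes with each control period).
- get_image(name): name is "scene" or "top"; returns a dict with "image" (384x512x3 uint8, blue, green, red), "intrinsics" (3x3 intrinsics, pixels), "position" and "attitude" of the camera in the world. Camera axes: x right, y up, looking along -z (the intrinsics and any distortion apply to the point x, -y, -z); pixel columns grow to the right and rows downward; lengths in mm; the calibration is good to about 2 mm. A picture is of the moment at which its call begins. There is no depth.
- hand_in(): hands the job in; it is judged then, once.
The state is a dict: "time_s": time; "q": joint angles; "joint_velocities": joint speeds; "tau": joint torques, N m; "ee_pos": TCP position; "ee_rot": TCP orientation; "force": force on the tool from outside, world axes, zero at the start; "wrist_torque": the same for the moment, N m; "width": finger opening in mm; "grasp_force": force on a finger pad.
Only numpy, scipy, OpenCV 4.12 (cv2) and the standard library are available. Lean on these libraries where they do the work, as an engineer would, in place of code of your own. Each camera call takes 0.05 s, during which the arm holds its last target. There are 200 camera calls.

## Working session

There is one attempt and no reset: what is moved stays moved. The work goes in short steps, Python scripts to look and compute and a tool call to move; the robot and the scene stay as the last step left them, time stands still between calls to the robot, and variables do not carry over. Pictures are saved under pics/ and viewed, at most 14 in all, crops included, and the job is handed in when it is done.

Besides the shell and the picture viewer there is one more tool, called after "Emit:" as a command line: name --pt "numbers of a row" for each row, then --argument value for the rest. send_rows: Moves the arm, as the interface text tells. Its arguments: {"type":"object","properties":{"commands":{"type":"array"}},"required":["commands"]}

```bash
mkdir -p pics; python3 - <<'E'
from workcell import *
import cv2
o=get_obs();print({k:o[k] for k in('time_s','ee_pos','ee_rot','width','q')})
for n in('scene','top'):
    d=get_image(n);cv2.imwrite(f'pics/{n}0.png',cv2.resize(d['image'],(800,600),interpolation=cv2.INTER_CUBIC));print(n,{k:v for k,v in d.items() if k!='image'})
E
```

```text
{'time_s': 0.0, 'ee_pos': array([ 214.1634239 , -587.01370522,  404.12498239]), 'ee_rot': array([-5.48237060e-04,  9.84737250e-01,  1.74046638e-01, -1.28676537e-04]), 'width': 85.62053433171873, 'q': array([ 1.15075294,  0.52201652, -0.03635461,  1.60000455,  0.0211956 ,
        1.02108256, -0.1127795 ])}
scene {'intrinsics': array([[414.3923517 ,   0.        , 247.58605059],
       [  0.        , 414.3923517 , 198.82133188],
       [  0.        ,   0.        ,   1.        ]]), 'position': array([ 221.38337432, -419.62584141,  525.29810588]), 'attitude': array([ 0.85476741,  0.45565082, -0.10740721, -0.2240953 ])}
top {'intrinsics': array([[395.05631914,   0.        , 257.13150821],
       [  0.        , 395.05631914, 189.37865983],
       [  0.        ,   0.        ,   1.        ]]), 'position': array([406.54610956, 171.49619303, 896.4239796 ]), 'attitude': array([ 0.70759828,  0.06628651, -0.06377403, -0.70060235])}
```

View pics/scene0.png

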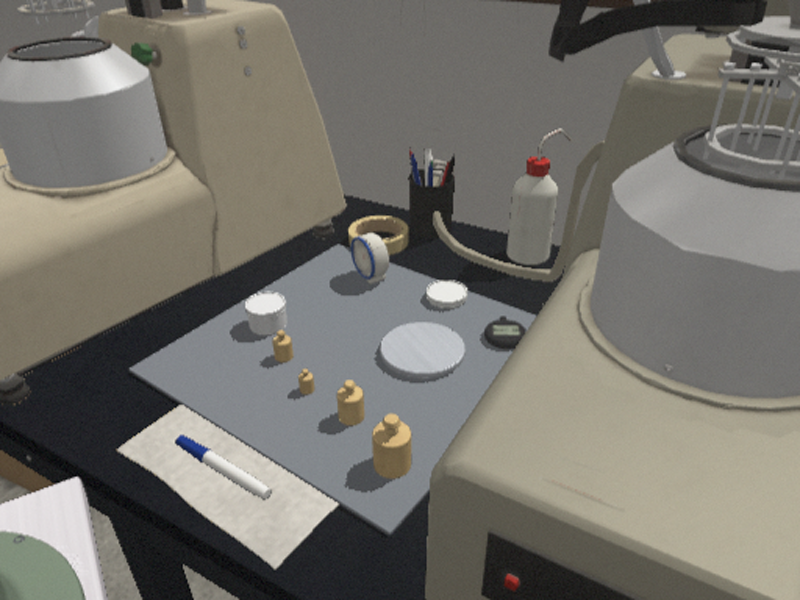

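View pics/top0.png

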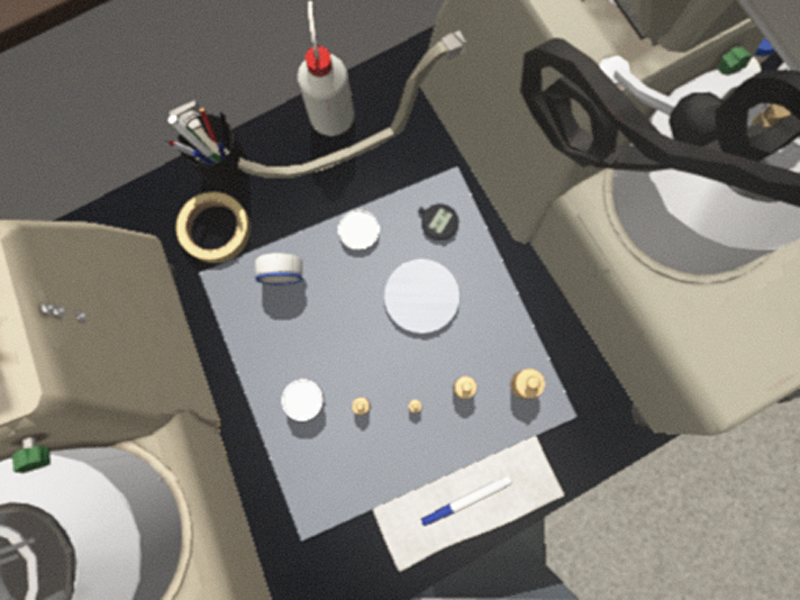

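The scene view shows the tin at (266,313), the clock at (370,258) and the plate at (421,350). In the top view (800 px) the tin is at (302,400), the weights at (361,406), (415,406), (465,387) and (529,383), the plate at (421,296) and the clock at (278,269). I'll enlarge next.

```bash
cat > h.py <<'E'
import numpy as np,cv2
from workcell import *
from scipy.spatial.transform import Rotation as R
def cam(d):
    w,x,y,z=d['attitude'];return d['intrinsics'],np.array(d['position']),R.from_quat([x,y,z,w]).as_matrix()
def ray(d,u,v,z):
    K,p,M=cam(d);r=M@np.array([(u-K[0,2])/K[0,0],-(v-K[1,2])/K[1,1],-1]);return p+r*(z-p[2])/r[2]
def proj(d,P):
    K,p,M=cam(d);c=M.T@(np.array(P)-p);return np.array([K[0,2]-K[0,0]*c[0]/c[2],K[1,2]+K[1,1]*c[1]/c[2]])
def crop(d,u,v,w,h,s,name):
    cv2.imwrite('pics/'+name,cv2.resize(d['image'][v:v+h,u:u+w],(w*s,h*s),interpolation=cv2.INTER_CUBIC))
E
python3 - <<'E'
from h import *
d=get_image('top')
crop(d,150,140,210,150,4,'t1.png') if 0 else crop(d,155,145,200,130,4,'t1.png')
d2=get_image('scene');crop(d2,150,140,200,150,4,'s1.png')
s=512/800
for n,u,v,z in[('tin',302,400,43),('small',361,406,40),('tiny',415,406,30),('med',465,387,50),('big',530,383,60),('plate',421,296,18),('clock',278,269,60),('dish',358,230,20),('sw',440,222,18),('c',203,270,6),('c',460,168,6),('c',575,415,6),('c',303,540,6)]:
    print(n,ray(d,u*s,v*s,z).round(0))
d2=get_image('scene')
for n,u,v,z in[('tin',266,300,43),('small',283,335,46),('big',391,420,73),('plate',421,350,18),('clockfoot',375,277,6)]:
    print(n,ray(d2,u*s,v*s,z).round(0))
E
```

```text
tin [420. 310.  43.]
small [413. 230.  40.]
tiny [413. 156.  30.]
med [439.  88.  50.]
big [445.   2.  60.]
plate [570. 148.  18.]
clock [599. 348.  60.]
dish [668. 241.  20.]
sw [682. 120.  18.]
c [609. 470.   6.]
c [772.  89.   6.]
c [403. -71.   6.]
c [232. 307.   6.]
tin [424. 315.  43.]
small [414. 223.  46.]
big [444.  -3.  73.]
plate [566. 140.  18.]
clockfoot [609. 347.   6.]
```

View pics/t1.png

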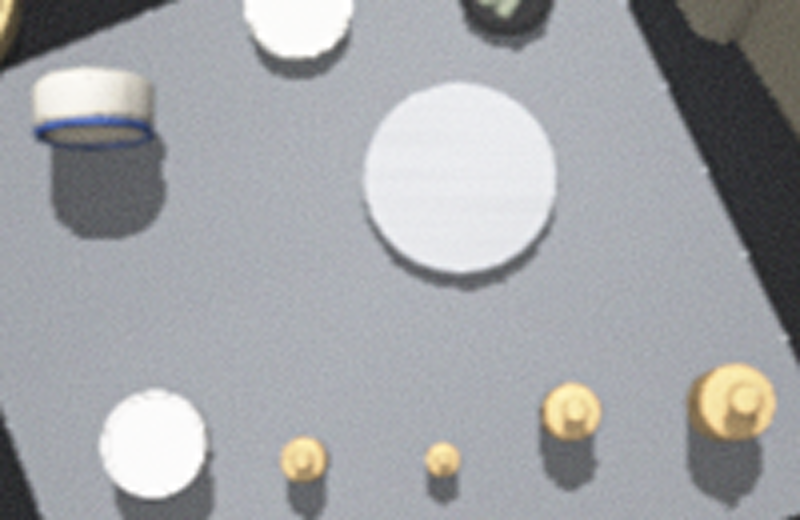

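View pics/s1.png

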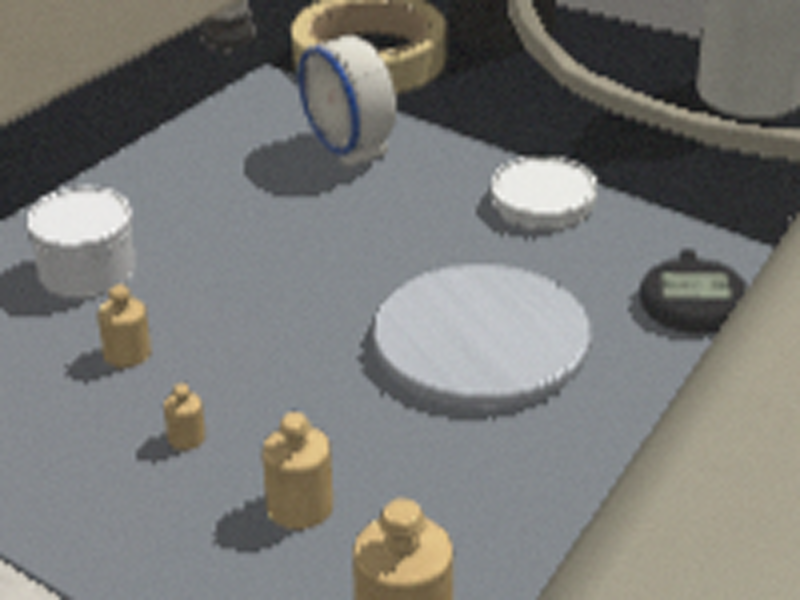

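The crops show:
- Top crop: plate centre (460,178), tin lid (153,444), medium (573,411), small (304,460), big (737,402), and the clock's blue ring from (35,130) to (153,128).
- Scene crop: plate centre (482,331), and the clock ring at about (329,101).

Next I fit the ring and circles in both views and check the mixer corner.

```bash
cat > fit.py <<'E'
from h import *
from scipy.optimize import least_squares
d=get_image('top');d2=get_image('scene')
c=lambda x,y,o:((x+.5)/4-.5+o[0],(y+.5)/4-.5+o[1])
T=(155,145);S=(150,140)
def tri(a,b):
    f=lambda P:np.r_[proj(d,P)-a,proj(d2,P)-b]
    r=least_squares(f,[500,0,100]);return r.x.round(0),r.fun.round(1)
s=.64
for n,P,Q,z in[('plate',(460,178),(482,330),18),('tin',(153,444),(80,215),43),('med knob',(577,411),(294,418),58),('small knob',(306,457),(120,293),46),('big knob',(746,402),(403,508),73)]:
    a=c(*P,T);b=c(*Q,S);print(n,ray(d,*a,z)[:2].round(1),ray(d2,*b,z)[:2].round(1))
for n,P,z in[('med sh',(573,411),36),('small sh',(304,460),30),('big sh',(736,402),46)]: print(n,ray(d,*c(*P,T),z)[:2].round(1))
# clock ring
def blue(im):
    h=cv2.cvtColor(im,cv2.COLOR_BGR2HSV);m=cv2.inRange(h,(105,110,60),(130,255,255));return m
B=[]
for dd,(x0,y0,x1,y1) in((d,(160,160,200,190)),(d2,(215,140,260,185))):
    v,u=np.nonzero(blue(dd['image'])[y0:y1,x0:x1]);B.append(np.c_[u+x0,v+y0]);print(len(u),u.min()+x0,u.max()+x0,v.min()+y0,v.max()+y0)
from scipy.spatial import cKDTree
t=np.linspace(0,2*np.pi,400)
def pts(p,r=None):
    x,y,yaw,zc=p[:4];r=p[4];n=np.array([-np.cos(yaw),-np.sin(yaw)]);tt=np.array([-n[1],n[0]])
    ctr=np.array([x,y])+14*n
    return np.c_[ctr+np.outer(np.cos(t)*r,tt),zc+np.sin(t)*r]
def f(p,use=(0,1)):
    o=[]
    for i in use:
        pr=np.array([proj((d,d2)[i],q) for q in pts(p)])
        o.append(cKDTree(pr).query(B[i])[0]/np.sqrt(len(B[i])))
    return np.r_[tuple(o)+((p[3]-44)/6,(p[4]-31)/4)]
if __name__=='__main__':
  for use in((0,1),(1,),(0,)):
    for y0 in(0,.4):
        r=least_squares(f,[605,348,y0,44,31],args=(use,),diff_step=1e-4);print(use,r.x.round(2),r.cost.round(3))
  print('mixer corner',tri((720*s,432*s),(440*s,470*s)))
  print('bowl rim near',tri((690*s,290*s),(760*s,370*s)))
  for z in(0,60,120):print(z,ray(d,645*s,415*s,z).round(),ray(d,720*s,432*s,z).round(),ray(d2,430*s,590*s,z).round(),ray(d,530*s,240*s,z).round(),ray(d,215*s,420*s,z).round())
E
python3 fit.py
```

```text
plate [571.  147.2] [570.6 144.4]
tin [420.6 310.9] [421.3 310.2]
med knob [439.7  86.3] [440.3  87.4]
small knob [414.5 229. ] [413.  228.8]
big knob [444.5   0.6] [446.5   1. ]
med sh [440.5  86.3]
small sh [413.1 231.1]
big sh [4.457e+02 3.000e-01]
32 164 191 175 178
50 225 239 153 177
(0, 1) [6.0305e+02 3.5084e+02 8.0000e-02 4.4220e+01 3.0940e+01] 0.116
(0, 1) [6.0308e+02 3.5110e+02 8.0000e-02 4.4230e+01 3.0830e+01] 0.115
(1,) [6.0340e+02 3.5179e+02 7.0000e-02 4.3990e+01 3.0930e+01] 0.064
(1,) [6.0340e+02 3.5177e+02 7.0000e-02 4.4010e+01 3.0940e+01] 0.064
(0,) [6.0332e+02 3.4939e+02 5.0000e-02 4.4030e+01 3.1050e+01] 0.047
(0,) [6.0289e+02 3.5240e+02 1.0000e-01 4.4010e+01 3.1050e+01] 0.053
mixer corner (array([ 387., -177.,  200.]), array([-0.1,  0.3,  0.2, -0. ]))
bowl rim near (array([ 616., -210.,  196.]), array([ 25.5, -36.7, -26.3,  10.9]))
0 [ 404. -173.    0.] [ 382. -277.    0.] [ 406. -140.    0.] [661. -16.   0.] [391. 440.   0.]
60 [ 404. -150.   60.] [ 383. -247.   60.] [ 385. -172.   60.] [644.  -4.  60.] [392. 422.  60.]
120 [ 405. -127.  120.] [ 385. -217.  120.] [ 364. -204.  120.] [627.   9. 120.] [393. 404. 120.]
```

Emit:
send_rows --pt "0 0 -1 0 0 -1 0" --pt "0 0 -1 0 0 -1 0" --pt "0 0 -1 0 0 -1 0" --pt "0 0 -1 0 0 -1 0" --pt "0 0 -1 0 0 -1 0" --pt "0 0 0 0 0 -1 0" --pt "0 0 0 0 0 -1 0" --pt "0 0 0 0 0 -1 0" --pt "0 0 0 0 0 -1 0" --pt "0 0 0 0 0 -1 0"

```text
time_s: 1.35
ee_pos: [214.2, -587.1, 554.7]
ee_rot: [-0.0, 0.838, 0.545, 0.0]
force: [0.4, -0.7, -0.4]
width: 85.5
grasp_force: 0.0
```

Emit:
send_rows --pt "0 0 0 0 0 -1 0" --pt "0 0 0 0 0 -1 0" --pt "0 0 0 0 0 -1 0" --pt "0 0 0 0 0 -1 0" --pt "0 0 0 0 0 -1 0" --pt "0 0 0 0 0 -0.26 0" --pt "0 0 0 0 0 0 0" --pt "0 0 0 0 0 0 0"

```text
time_s: 2.15
ee_pos: [214.1, -587.2, 554.7]
ee_rot: [-0.0, 0.708, 0.706, 0.0]
force: [-0.7, 0.4, -0.6]
width: 85.3
grasp_force: 0.0
```

Emit:
send_rows --pt "1 0.5 0 0 0 0 0" --pt "1 0.5 0 0 0 0 0" --pt "1 0.5 0 0 0 0 0" --pt "1 0.5 0 0 0 0 0" --pt "1 0.5 0 0 0 0 0" --pt "1 0.5 0 0 0 0 0" --pt "1 0.5 0 0 0 0 0" --pt "1 0.5 0 0 0 0 0" --pt "1 0.5 0 0 0 0 0" --pt "1 0.5 0 0 0 0 0"

```text
time_s: 3.15
ee_pos: [364.6, -285.8, 554.9]
ee_rot: [0.0, 0.708, 0.706, -0.0]
force: [0.8, 0.4, 0.1]
width: 85.2
grasp_force: 0.0
```

Emit:
send_rows --pt "1 0.5 0 0 0 0 0" --pt "1 0.5 0 0 0 0 0" --pt "1 0.5 0 0 0 0 0" --pt "1 0.4 0 0 0 0 0" --pt "1 0 0 0 0 0 0" --pt "1 0 0 0 0 0 0" --pt "1 0 0 0 0 0 0" --pt "1 0 0 0 0 0 0" --pt "1 0 0 0 0 0 0" --pt "1 0 0 0 0 0 0"

```text
time_s: 4.15
ee_pos: [421.0, 14.0, 554.9]
ee_rot: [0.0, 0.708, 0.706, 0.0]
force: [0.7, 0.0, -1.0]
width: 85.3
grasp_force: 0.0
```

Emit:
send_rows --pt "1 0 0.8 0 0 0 0" --pt "1 0 0.8 0 0 0 0" --pt "1 0 0.8 0 0 0 0" --pt "1 0 0.8 0 0 0 0" --pt "1 0 0.8 0 0 0 0" --pt "1 0 0.8 0 0 0 0" --pt "1 0 0.8 0 0 0 0" --pt "1 0 0.8 0 0 0 0" --pt "1 0 0.8 0 0 0 0" --pt "0.88 0 0.8 0 0 0 0"

```text
time_s: 5.15
ee_pos: [421.2, 310.8, 313.6]
ee_rot: [0.0, 0.708, 0.707, 0.0]
force: [0.3, -0.5, 0.8]
width: 85.6
grasp_force: 0.0
```

```bash
python3 - <<'E'
from h import *
o=get_obs();print(o['ee_pos'],o['q'].round(2))
d=get_image('scene');crop(d,130,90,200,150,4,'s2.png')
E
```

```text
[421.17267531 310.75912269 313.63350139] [-0.21  0.58 -0.73  1.92  0.52  0.84 -1.22]
```

View pics/s2.png

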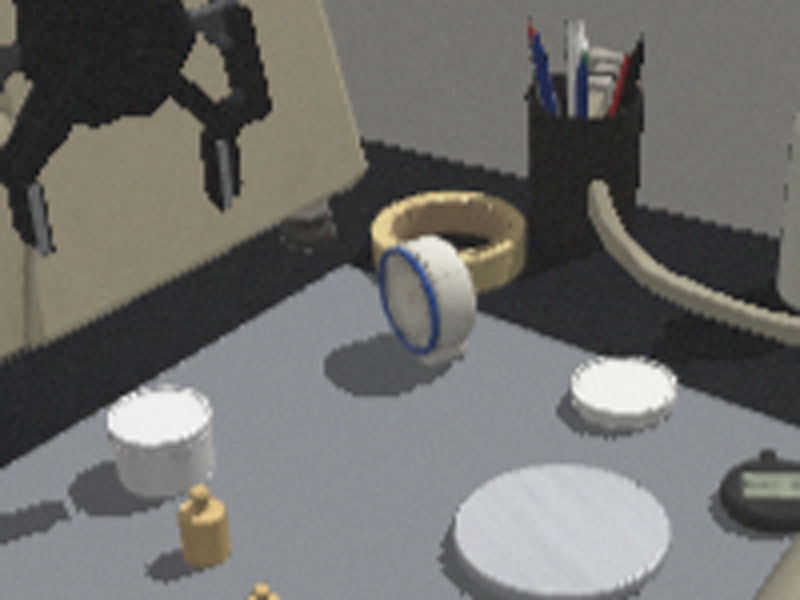

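The gripper stands open above the tin (lid at (160,415) in this crop), with its fingers spread along x. Descending and gripping.

Emit:
send_rows --pt "0 0 1 0 0 0 0" --pt "0 0 1 0 0 0 0" --pt "0 0 1 0 0 0 0" --pt "0 0 1 0 0 0 0" --pt "0 0 0.52 0 0 0 0" --pt "0 0 0 0 0 0 0" --pt "0 0 0 0 0 0 1" --pt "0 0 0 0 0 0 1" --pt "0 0 0 0 0 0 1" --pt "0 0 0 0 0 0 1"

```text
time_s: 6.2
ee_pos: [421.8, 309.4, 180.8]
ee_rot: [0.0, 0.707, 0.707, 0.001]
force: [-3.0, -2.4, 14.4]
width: 52.7
grasp_force: 60.0
```

Emit:
send_rows --pt "0 0 0 0 0 0 1" --pt "0 0 0 0 0 0 1" --pt "0 0 0 0 0 0 1"

```text
time_s: 6.5
ee_pos: [421.8, 309.4, 180.7]
ee_rot: [0.0, 0.707, 0.707, 0.001]
force: [-2.8, -2.2, 14.5]
width: 52.4
grasp_force: 60.0
```

Emit:
send_rows --pt "0 0 -0.4 0 0 0 1" --pt "0 0 -1 0 0 0 1" --pt "0 0 -1 0 0 0 1" --pt "-0.6 0.5 -0.6 0 0 0 1" --pt "-0.8 0.8 0 0 0 0 1" --pt "-0.8 0.8 0 0 0 0 1" --pt "-0.8 0.8 0 0 0 0 1" --pt "-0.8 0.8 0 0 0 0 1" --pt "-0.8 0.7 0 0 0 0 1" --pt "-0.6 0.5 0 0 0 0 1"

```text
time_s: 7.5
ee_pos: [569.6, 151.1, 270.4]
ee_rot: [0.0, 0.708, 0.706, 0.0]
force: [-0.2, 0.0, -0.9]
width: 52.6
grasp_force: 63.0
```

Emit:
send_rows --pt "-0.25 0.1 0 0 0 0 1" --pt "0 0 0 0 0 0 1" --pt "0 0 0 0 0 0 1"

```text
time_s: 7.8
ee_pos: [570.8, 146.5, 269.8]
ee_rot: [-0.0, 0.707, 0.707, 0.0]
force: [0.3, 0.3, 0.1]
width: 52.6
grasp_force: 63.0
```

```bash
python3 - <<'E'
from h import *
o=get_obs();print(o['ee_pos'],o['force'])
d=get_image('scene');crop(d,170,140,200,150,4,'s3.png')
d=get_image('top');crop(d,180,120,200,150,4,'t3.png')
E
```

```text
[570.75803987 146.46715856 269.78262213] [0.32802993 0.26920376 0.05765078]
```

View pics/s3.png

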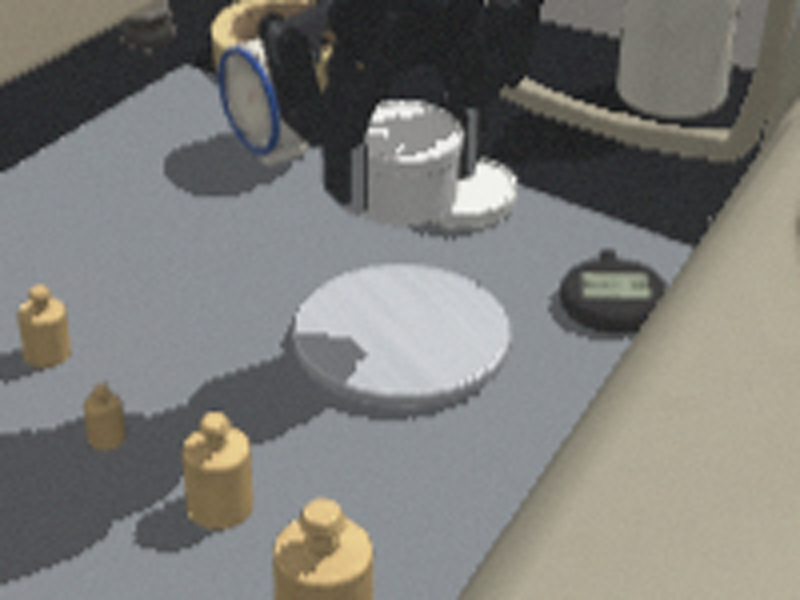

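The tin is held level above the plate, lid centre at about (414,131) in the crop. I'll check its lateral position.

```bash
python3 - <<'E'
from h import *
d=get_image('scene')
print(ray(d,(414.5+.5)/4-.5+170,(131+.5)/4-.5+140,132.1), ray(d,(402.5)/4-.5+170,(330)/4-.5+140,18))
E
```

```text
[576.15146277 144.47513554 132.1       ] [570.82946433 144.71407505  18.        ]
```

View pics/t3.png

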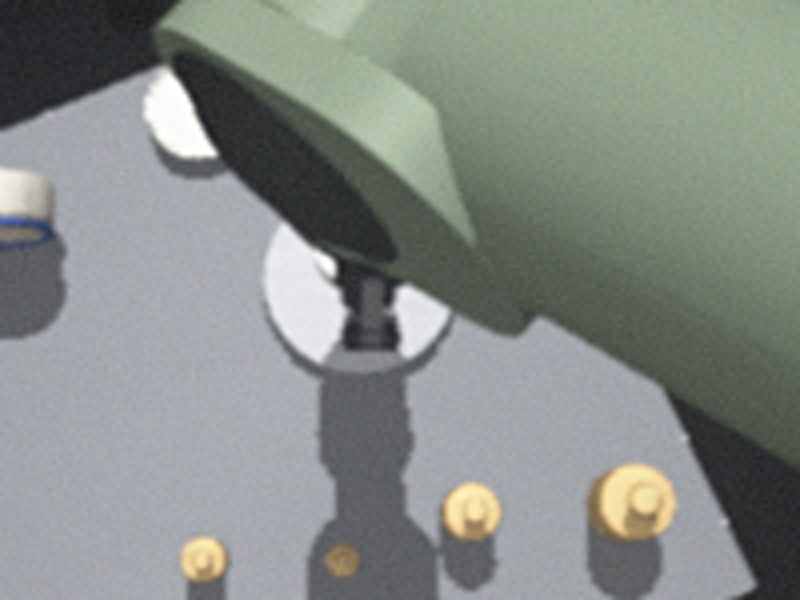

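The top view shows the forearm leaning in from the right, with the tin (pads at (370,305) in the crop) over the plate. Lateral agreement is within 1 mm, so I lower and release.

Emit:
send_rows --pt "0 0 0.8 0 0 0 1" --pt "0 0 0.8 0 0 0 1" --pt "0 0 0.6 0 0 0 1" --pt "0 0 0.36 0 0 0 1" --pt "0 0 0 0 0 0 1" --pt "0 0 0 0 0 0 1"

```text
time_s: 8.55
ee_pos: [571.3, 146.1, 192.3]
ee_rot: [-0.0, 0.707, 0.707, 0.0]
force: [-0.1, -0.1, -0.9]
width: 52.5
grasp_force: 66.0
```

Emit:
send_rows --pt "0 0 0.05 0 0 0 1" --pt "0 0 0 0 0 0 1"

```text
time_s: 8.75
ee_pos: [571.4, 145.8, 190.9]
ee_rot: [0.0, 0.707, 0.707, 0.0]
force: [-0.2, 0.4, -1.6]
width: 52.8
grasp_force: 66.0
```

Emit:
send_rows --pt "0 0 0.05 0 0 0 1" --pt "0 0 0 0 0 0 1"

```text
time_s: 8.95
ee_pos: [571.4, 145.9, 190.7]
ee_rot: [0.0, 0.707, 0.707, 0.0]
force: [-6.8, -3.4, 25.9]
width: 52.4
grasp_force: 67.8
```

Emit:
send_rows --pt "0 0 0.05 0 0 0 1" --pt "0 0 0 0 0 0 1"

```text
time_s: 9.15
ee_pos: [571.6, 145.9, 190.2]
ee_rot: [0.001, 0.707, 0.707, 0.0]
force: [-12.9, -5.2, 45.4]
width: 52.7
grasp_force: 69.7
```

Emit:
send_rows --pt "0 0 -0.09 0 0 0 1" --pt "0 0 0 0 0 0 0" --pt "0 0 0 0 0 0 0" --pt "0 0 0 0 0 0 0" --pt "0 0 0 0 0 0 0" --pt "0 0 -0.7 0 0 0 0" --pt "0 0 -1 0 0 0 0" --pt "0 0 -1 0 0 0 0" --pt "0 -1 -0.8 0 0 0 0" --pt "-1 -1 0 0 0 0 0"

```text
time_s: 10.15
ee_pos: [510.9, 118.8, 298.1]
ee_rot: [0.0, 0.706, 0.708, 0.003]
force: [0.6, -0.3, -0.7]
width: 85.4
grasp_force: 0.0
```

Emit:
send_rows --pt "-1 -1 0 0 0 0 0" --pt "-1 -0.9 0 0 0 0 0" --pt "-1 -0.3 0 0 0 0 0" --pt "-0.8 0 0 0 0 0 0" --pt "0 0 0 0 0 0 0"

```text
time_s: 10.65
ee_pos: [445.0, -1.2, 295.4]
ee_rot: [0.0, 0.709, 0.706, -0.001]
force: [0.0, 0.6, 0.9]
width: 85.6
grasp_force: 0.0
```

```bash
python3 - <<'E'
from h import *
o=get_obs();print(o['ee_pos'],o['force'])
d=get_image('scene');crop(d,170,140,200,150,4,'s4.png')
E
```

```text
[445.01243417  -1.16898483 295.38182436] [0.02513128 0.6184012  0.92127309]
```

View pics/s4.png

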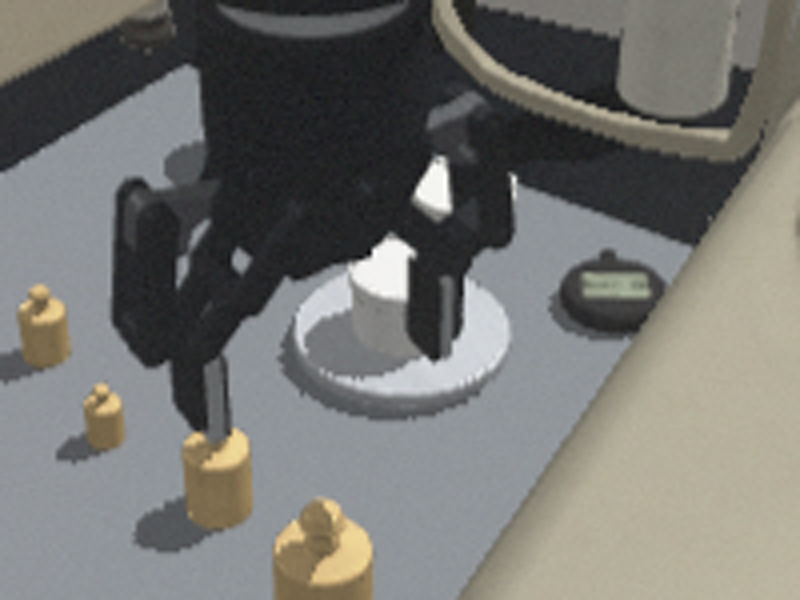

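The tin stands on the plate (about (385,320) in the crop), and the open gripper is above the big weight. Descending and gripping.

Emit:
send_rows --pt "0.07 0 0.9 0 0 0 0" --pt "0 0 1 0 0 0 0" --pt "0 0 0.9 0 0 0 0" --pt "0 0 0.65 0 0 0 0" --pt "0 0 0 0 0 0 0" --pt "0 0 0 0 0 0 1" --pt "0 0 0 0 0 0 1" --pt "0 0 0 0 0 0 1" --pt "0 0 0 0 0 0 1" --pt "0 0 0 0 0 0 1"

```text
time_s: 11.7
ee_pos: [445.5, 3.8, 193.0]
ee_rot: [0.001, 0.707, 0.707, 0.0]
force: [-3.5, -0.5, 15.3]
width: 38.2
grasp_force: 58.4
```

Emit:
send_rows --pt "0 0 0 0 0 0 1" --pt "0 0 0 0 0 0 1" --pt "0 0 0 0 0 0 1"

```text
time_s: 12.0
ee_pos: [445.5, 3.8, 193.0]
ee_rot: [0.001, 0.707, 0.707, 0.0]
force: [-3.9, 0.6, 15.2]
width: 38.4
grasp_force: 58.4
```

Emit:
send_rows --pt "0 0 -0.5 0 0 0 1" --pt "0 0 -1 0 0 0 1" --pt "0 0 -1 0 0 0 1" --pt "0.6 0.5 -1 0 0 0 1" --pt "0.8 0.7 0 0 0 0 1" --pt "0.8 0.7 0 0 0 0 1" --pt "0.8 0.7 0 0 0 0 1" --pt "0.8 0.7 0 0 0 0 1" --pt "0.7 0.6 0 0 0 0 1" --pt "0.36 0.3 0 0 0 0 1"

```text
time_s: 13.0
ee_pos: [572.1, 151.2, 297.3]
ee_rot: [-0.0, 0.707, 0.707, 0.001]
force: [-0.5, -0.8, -4.9]
width: 38.4
grasp_force: 62.3
```

Emit:
send_rows --pt "0 0 0.4 0 0 0 1" --pt "0 0 0 0 0 0 1" --pt "0 0 0 0 0 0 1" --pt "0 0 0 0 0 0 1"

```text
time_s: 13.4
ee_pos: [571.2, 148.8, 285.3]
ee_rot: [0.0, 0.707, 0.707, -0.0]
force: [0.7, -0.8, -5.5]
width: 38.0
grasp_force: 62.2
```

```bash
python3 - <<'E'
from h import *
o=get_obs();print(o['ee_pos'],o['force'],o['width'])
d=get_image('scene');crop(d,220,140,100,110,5,'s5.png')
E
```

```text
[571.17330364 148.80806391 285.25642778] [ 0.67749823 -0.82013837 -5.54730112] 37.982931288189704
```

View pics/s5.png

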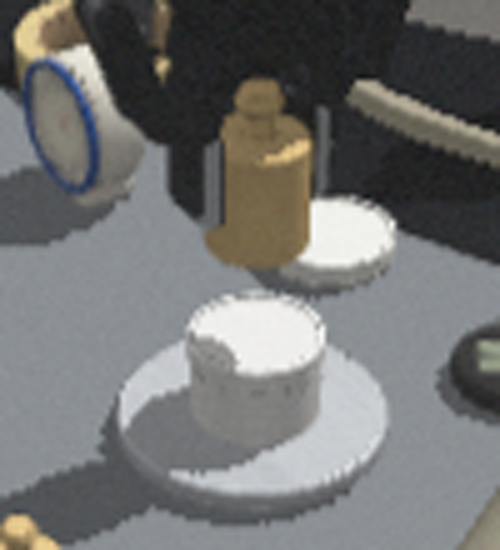

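The weight is held upright (bottom centre about (258,236)) above the tin lid (centre (255,334)), and the plate centre is about (253,420).

```bash
python3 - <<'E'
from h import *
d=get_image('scene')
g=lambda x,y,z:ray(d,(x+.5)/5-.5+220,(y+.5)/5-.5+140,z).round(1)
def ring(cx,cy,z,r):
    t=np.linspace(0,2*np.pi,200)
    p=np.array([(proj(d,[cx+r*np.cos(a),cy+r*np.sin(a),z])-[220,140]+.5)*5-.5 for a in t]);return p.min(0).round(),p.max(0).round()
print(g(255.5,334,55),g(253,420,18),g(258,237,98))
print('lid',ring(571,146,55,27.5));print('plate',ring(571,146,18,55));print('wb',ring(571,146,98.3,20))
E
```

```text
[572.5 146.   55. ] [568.2 140.1  18. ] [574.7 148.7  98. ]
lid (array([182., 296.]), array([323., 377.]))
plate (array([115., 331.]), array([389., 498.]))
wb (array([201., 214.]), array([306., 271.]))
```

Offsets of the weight against the lid and the lid against the plate are under 1 mm. Lowering.

Emit:
send_rows --pt "0 0 0.6 0 0 0 1" --pt "0 0 0.5 0 0 0 1" --pt "0 0 0.25 0 0 0 1" --pt "0 0 0 0 0 0 1" --pt "0 0 0 0 0 0 1"

```text
time_s: 14.0
ee_pos: [571.4, 149.7, 244.7]
ee_rot: [-0.0, 0.707, 0.707, 0.0]
force: [-0.0, 0.3, -5.0]
width: 38.2
grasp_force: 62.3
```

Emit:
send_rows --pt "0 0 0.04 0 0 0 1" --pt "0 0 0.0 0 0 0 1" --pt "0 0 0 0 0 0 1"

```text
time_s: 14.3
ee_pos: [571.4, 149.6, 243.6]
ee_rot: [0.0, 0.707, 0.707, 0.0]
force: [0.7, -0.5, -6.1]
width: 38.5
grasp_force: 62.3
```

Emit:
send_rows --pt "0 0 0.04 0 0 0 1" --pt "0 0 0.0 0 0 0 1" --pt "0 0 0 0 0 0 1"

```text
time_s: 14.6
ee_pos: [571.4, 149.6, 242.2]
ee_rot: [0.0, 0.707, 0.707, 0.0]
force: [-0.1, 0.4, -3.2]
width: 38.1
grasp_force: 62.4
```

Emit:
send_rows --pt "0 0 0.03 0 0 0 1" --pt "0 0 0.0 0 0 0 1" --pt "0 0 0 0 0 0 1"

```text
time_s: 14.9
ee_pos: [571.4, 149.7, 242.1]
ee_rot: [0.0, 0.707, 0.707, 0.0]
force: [-3.4, -2.3, 11.9]
width: 38.3
grasp_force: 64.1
```

Emit:
send_rows --pt "0 0 -0.025 0 0 0 1" --pt "0 0 0 0 0 0 0" --pt "0 0 0 0 0 0 0" --pt "0 0 0 0 0 0 0" --pt "0 0 0 0 0 0 0" --pt "0 0 -0.5 0 0 0 0" --pt "0 0 -1 0 0 0 0" --pt "0 0 -1 0 0 0 0" --pt "0 0 -0.8 0 0 0 0" --pt "0 -0.6 0 0 0 0 0"

```text
time_s: 15.9
ee_pos: [554.7, 149.9, 345.0]
ee_rot: [0.001, 0.708, 0.707, 0.003]
force: [-0.4, 0.3, -0.3]
width: 85.5
grasp_force: 0.0
```

Emit:
send_rows --pt "-0.4 -0.8 0 0 0 0 0" --pt "-0.6 -0.8 0.0 0 0 0 0" --pt "-0.6 -0.8 0.3 0 0 0 0" --pt "-0.3 -0.8 0.4 0 0 0 0" --pt "-0.2 -0.58 0.3 0 0 0 0" --pt "0 0 0 0 0 0 0" --pt "0 0 0 0 0 0 0" --pt "0 0 0 0 0 0 0"

```text
time_s: 16.7
ee_pos: [440.7, 87.0, 311.7]
ee_rot: [0.0, 0.707, 0.707, 0.001]
force: [1.3, 0.3, 0.3]
width: 85.6
grasp_force: 0.0
```

```bash
python3 - <<'E'
from h import *
o=get_obs();print(o['ee_pos'],o['force'],o['width'])
d=get_image('scene');crop(d,170,100,200,150,4,'s6.png')
E
```

```text
[440.66235835  86.99544042 311.6981713 ] [1.25858009 0.28713438 0.31795954] 85.55624999140751
```

View pics/s6.png

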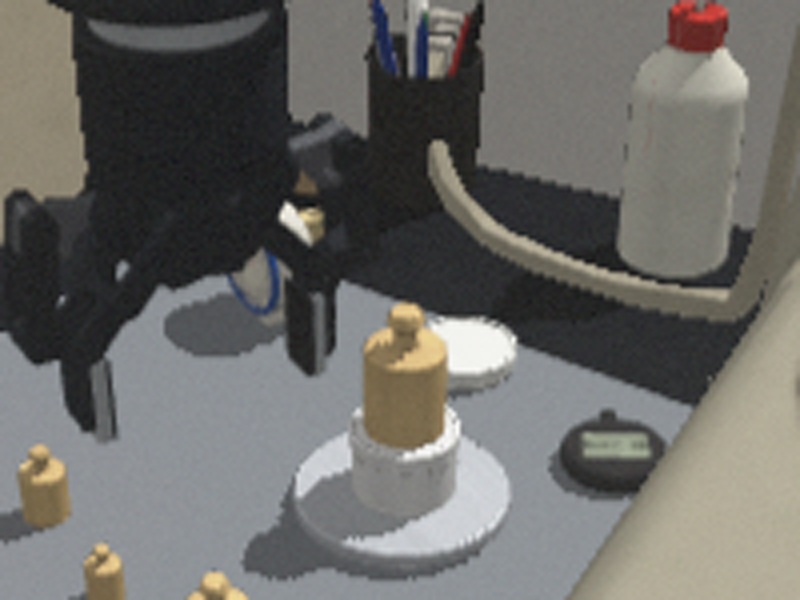

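The stack stands well centred: weight at (405,385) on the lid, tin centred on the plate. On to the medium weight.

Emit:
send_rows --pt "0 0 1 0 0 0 0" --pt "0 0 1 0 0 0 0" --pt "0 0 1 0 0 0 0" --pt "0 0 0.8 0 0 0 0" --pt "0 0 0.39 0 0 0 0" --pt "0 0 0 0 0 0 0" --pt "0 0 0 0 0 0 1" --pt "0 0 0 0 0 0 1" --pt "0 0 0 0 0 0 1" --pt "0 0 0 0 0 0 1"

```text
time_s: 17.75
ee_pos: [440.2, 86.5, 185.9]
ee_rot: [0.0, 0.707, 0.707, 0.0]
force: [1.3, -4.0, 37.3]
width: 28.4
grasp_force: 49.0
```

Emit:
send_rows --pt "0 0 0 0 0 0 1" --pt "0 0 0 0 0 0 1" --pt "0 0 0 0 0 0 1" --pt "0 0 0 0 0 0 1"

```text
time_s: 18.15
ee_pos: [440.2, 86.5, 186.0]
ee_rot: [0.001, 0.707, 0.707, 0.0]
force: [-1.7, -1.5, 14.1]
width: 28.0
grasp_force: 58.0
```

Emit:
send_rows --pt "0 0 -0.5 0 0 0 1" --pt "0 0 -1 0 0 0 1" --pt "0 0 -1 0 0 0 1" --pt "0.5 0.2 -0.5 0 0 0 1" --pt "1 0.3 0 0 0 0 1" --pt "1 0.3 0 0 0 0 1" --pt "1 0.3 0 0 0 0 1" --pt "1 0.3 0 0 0 0 1" --pt "1 0.3 0 0 0 0 1" --pt "1 0.3 0 0 0 0 1"

```text
time_s: 19.15
ee_pos: [500.2, 282.6, 275.4]
ee_rot: [0.0, 0.707, 0.707, -0.0]
force: [0.4, 0.3, -2.1]
width: 28.0
grasp_force: 59.8
```

Emit:
send_rows --pt "1 0.4 0 0 0 0 1" --pt "0.8 0.3 0 0 0 0 1" --pt "0.3 0.1 0 0 0 0 1" --pt "0 0 0.6 0 0 0 1" --pt "0 0 0 0 0 0 1" --pt "0 0 0 0 0 0 1" --pt "0 0 0 0 0 0 1"

```text
time_s: 19.85
ee_pos: [524.1, 343.7, 257.4]
ee_rot: [0.0, 0.707, 0.707, -0.0]
force: [0.4, 0.3, -2.2]
width: 28.1
grasp_force: 59.8
```

```bash
python3 - <<'E'
from h import *
o=get_obs();print(o['ee_pos'],o['force'],o['width'])
d=get_image('scene');crop(d,190,125,120,90,6,'s7.png')
E
```

```text
[524.12287107 343.74903936 257.41181115] [ 0.41498161  0.28012931 -2.18895995] 28.137527433736157
```

View pics/s7.png

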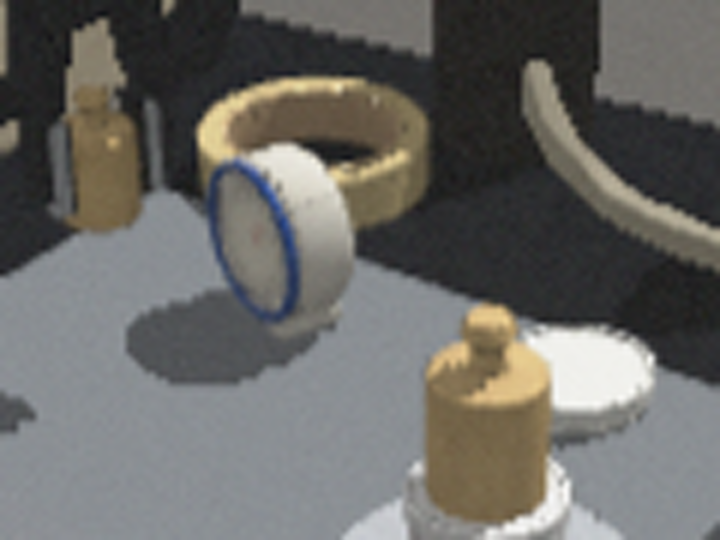

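The medium weight (105,165) hangs upright in front of the dial (centre (255,240)). Lowering it.

Emit:
send_rows --pt "0.03 0 0.8 0 0 0 1" --pt "0 0 0.8 0 0 0 1" --pt "0 0 0.5 0 0 0 1" --pt "0 0 0.23 0 0 0 1" --pt "0 0 0 0 0 0 1" --pt "0 0 0 0 0 0 1"

```text
time_s: 20.5
ee_pos: [524.2, 345.7, 188.0]
ee_rot: [0.0, 0.707, 0.707, 0.0]
force: [0.7, -0.0, -2.2]
width: 28.2
grasp_force: 59.9
```

Emit:
send_rows --pt "0 0 0.04 0 0 0 1" --pt "0 0 0 0 0 0 1" --pt "0 0 0 0 0 0 1"

```text
time_s: 20.8
ee_pos: [524.1, 345.5, 186.5]
ee_rot: [0.0, 0.707, 0.707, 0.0]
force: [-0.4, 0.9, -2.8]
width: 28.2
grasp_force: 59.9
```

Emit:
send_rows --pt "-0.02 0 0.03 0 0 0 1" --pt "0 0 0 0 0 0 1" --pt "0 0 0 0 0 0 1"

```text
time_s: 21.1
ee_pos: [524.0, 345.3, 186.1]
ee_rot: [-0.0, 0.707, 0.707, 0.001]
force: [-3.3, -0.9, 9.9]
width: 28.2
grasp_force: 61.2
```

Emit:
send_rows --pt "0 0 0.03 0 0 0 1" --pt "0 0 0 0 0 0 1" --pt "0 0 0 0 0 0 1"

```text
time_s: 21.4
ee_pos: [524.0, 345.4, 186.0]
ee_rot: [0.0, 0.707, 0.707, 0.001]
force: [-7.8, -4.5, 24.3]
width: 28.1
grasp_force: 62.9
```

Emit:
send_rows --pt "0 0 -0.04 0 0 0 1" --pt "0 0 0 0 0 0 0.4" --pt "0 0 0 0 0 0 0.4" --pt "0 0 0 0 0 0 0.4" --pt "0 0 0 0 0 0 0.4" --pt "0 0 -0.5 0 0 0 0.4" --pt "0 0 -1 0 0 0 0.4" --pt "0 0 -1 0 0 0 0.4" --pt "0 0 -1 0 0 0 0.4" --pt "0 0 -0.2 0 0 0 0.4"

```text
time_s: 22.4
ee_pos: [524.4, 345.5, 300.9]
ee_rot: [0.0, 0.707, 0.707, 0.002]
force: [-1.1, 0.7, -0.1]
width: 51.2
grasp_force: 0.0
```

Emit:
send_rows --pt "-0.5 -0.5 0 0 0 0 0.2" --pt "-0.9 -0.9 0 0 0 0 0.2" --pt "-0.9 -0.9 0 0 0 0 0.2" --pt "-0.9 -0.8 0 0 0 0 0.2" --pt "-0.5 -0.5 0 0 0 0 0.2" --pt "-0.15 -0.08 0 0 0 0 0.2" --pt "0 0 0 0 0 0 0.2" --pt "0 0 0 0 0 0 0.2" --pt "0 0 0 0 0 0 0.2"

```text
time_s: 23.3
ee_pos: [414.0, 230.1, 296.6]
ee_rot: [-0.0, 0.707, 0.707, 0.0]
force: [-0.4, 0.2, -0.1]
width: 68.3
grasp_force: 0.0
```

```bash
python3 - <<'E'
from h import *
o=get_obs();print(o['ee_pos'],o['force'],o['width'])
d=get_image('scene');crop(d,150,110,160,120,5,'s8.png')
d=get_image('top');crop(d,130,140,160,120,5,'t8.png')
E
```

```text
[413.99699051 230.10304829 296.56663169] [-0.4179593   0.24805917 -0.13475835] 68.25814358814958
```

View pics/s8.png

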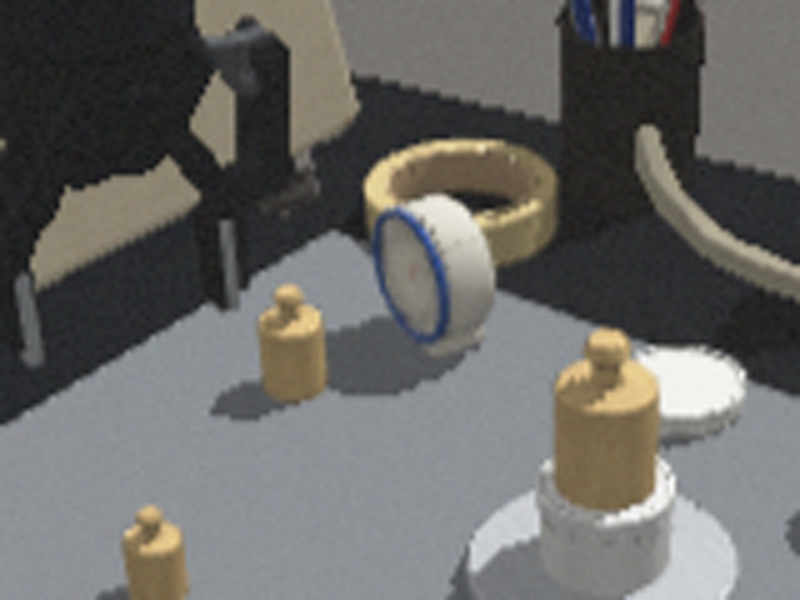

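The medium weight stands in front of the clock (knob (289,291)), and the gripper is over the small weight. Descending.

Emit:
send_rows --pt "0 0 1 0 0 0 0.2" --pt "0 0 1 0 0 0 0.2" --pt "0 0 1 0 0 0 0.2" --pt "0 0 0.5 0 0 0 0.2" --pt "0 0 0.25 0 0 0 0.2" --pt "0 0 0 0 0 0 0.2" --pt "0 0 0 0 0 0 1" --pt "0 0 0 0 0 0 1" --pt "0 0 0 0 0 0 1" --pt "0 0 0 0 0 0 1"

```text
time_s: 24.4
ee_pos: [413.8, 229.5, 184.9]
ee_rot: [0.0, 0.707, 0.707, 0.001]
force: [-1.4, -1.0, 11.6]
width: 22.2
grasp_force: 58.2
```

Emit:
send_rows --pt "0 0 0 0 0 0 1" --pt "0 0 0 0 0 0 1" --pt "0 0 0 0 0 0 1"

```text
time_s: 24.7
ee_pos: [413.8, 229.5, 184.9]
ee_rot: [0.0, 0.707, 0.707, 0.001]
force: [-1.7, -1.6, 12.6]
width: 21.8
grasp_force: 58.2
```

```bash
python3 - <<'E'
from h import *
d=get_image('scene')
print(ray(d,(289.5)/5-.5+150,(290.5)/5-.5+110,57.5))
r=lambda c:(proj(d,c)-[150,110]+.5)*5-.5
print(r([524,345,58]),r([524,345,6]))
E
```

```text
[526.41994565 345.91143489  57.5       ]
[284.8592948  291.27156482] [293.34142267 388.01680053]
```

Emit:
send_rows --pt "0 0 -0.5 0 0 0 1" --pt "0 0 -1 0 0 0 1" --pt "0 0 -1 0 0 0 1" --pt "0 0.3 -0.5 0 0 0 1" --pt "0.4 0.8 0 0 0 0 1" --pt "0.4 0.8 0 0 0 0 1" --pt "0.5 0.8 0 0 0 0 1" --pt "0.4 0.8 0 0 0 0 1" --pt "0.25 0.34 0 0 0 0 1" --pt "0 0 0.5 0 0 0 1"

```text
time_s: 25.75
ee_pos: [530.0, 288.8, 260.1]
ee_rot: [0.0, 0.707, 0.707, 0.002]
force: [-0.7, -0.8, -1.1]
width: 22.0
grasp_force: 59.3
```

Emit:
send_rows --pt "0 0 0 0 0 0 1" --pt "0 0 0 0 0 0 1" --pt "0 0 0 0 0 0 1"

```text
time_s: 26.05
ee_pos: [528.4, 287.6, 259.3]
ee_rot: [0.0, 0.707, 0.707, -0.0]
force: [0.8, -0.9, -1.4]
width: 21.5
grasp_force: 59.3
```

Emit:
send_rows --pt "0.02 0.01 0.8 0 0 0 1" --pt "0 0 0.8 0 0 0 1" --pt "0 0 0.5 0 0 0 1" --pt "0 0 0.32 0 0 0 1" --pt "0 0 0 0 0 0 1" --pt "0 0 0 0 0 0 1"

```text
time_s: 26.65
ee_pos: [529.2, 288.7, 187.0]
ee_rot: [0.0, 0.707, 0.707, 0.0]
force: [-0.3, 1.2, -0.1]
width: 21.9
grasp_force: 59.3
```

Emit:
send_rows --pt "0 0 0.04 0 0 0 1" --pt "0 0 0 0 0 0 1" --pt "0 0 0 0 0 0 1"

```text
time_s: 26.95
ee_pos: [529.2, 288.5, 185.5]
ee_rot: [0.0, 0.707, 0.707, 0.0]
force: [0.9, -0.0, -2.6]
width: 21.7
grasp_force: 59.3
```

Emit:
send_rows --pt "0 0 0.03 0 0 0 1" --pt "0 0 0 0 0 0 1" --pt "0 0 0 0 0 0 1"

```text
time_s: 27.25
ee_pos: [529.2, 288.6, 184.9]
ee_rot: [0.0, 0.707, 0.707, 0.0]
force: [-2.4, -1.5, 9.2]
width: 21.6
grasp_force: 60.5
```

Contact. Backing off slightly, releasing, rising and clearing to the robot's side.

Emit:
send_rows --pt "0 0 -0.02 0 0 0 1" --pt "0 0 0 0 0 0 0.4" --pt "0 0 0 0 0 0 0.4" --pt "0 0 0 0 0 0 0.4" --pt "0 0 0 0 0 0 0.4" --pt "0 0 -0.5 0 0 0 0.4" --pt "0 0 -1 0 0 0 0.4" --pt "0 0 -1 0 0 0 0.4" --pt "0 0 -1 0 0 0 0.4" --pt "0 -0.5 -1 0 0 0 0.4"

```text
time_s: 28.25
ee_pos: [514.8, 288.2, 322.2]
ee_rot: [0.0, 0.708, 0.707, 0.001]
force: [0.6, -0.2, -0.0]
width: 51.4
grasp_force: 0.0
```

Emit:
send_rows --pt "0 -1 -1 0 0 0 0.4" --pt "0 -1 -1 0 0 0 0.4" --pt "0 -1 0 0 0 0 0.4" --pt "0 -0.5 0 0 0 0 0.4" --pt "0 0 0 0 0 0 0.4" --pt "0 0 0 0 0 0 0.4" --pt "0 0 0 0 0 0 0.4"

```text
time_s: 28.95
ee_pos: [410.0, 288.4, 379.8]
ee_rot: [-0.0, 0.707, 0.707, -0.0]
force: [0.2, 0.4, 0.1]
width: 51.2
grasp_force: 0.0
```

```bash
python3 - <<'E'
from h import *
o=get_obs();print(o['ee_pos'],o['force'],o['time_s'])
d=get_image('scene');crop(d,160,120,160,120,5,'s9.png')
d=get_image('top');crop(d,130,120,160,120,5,'t9.png')
E
```

```text
[409.98163361 288.37196917 379.75551977] [0.16396355 0.35353037 0.06018717] 28.95
```

View pics/s9.png

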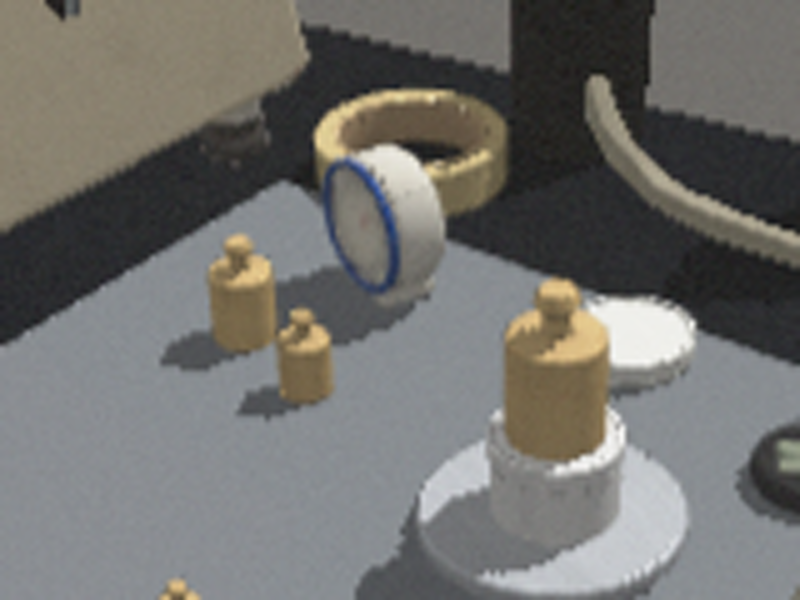

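View pics/t9.png

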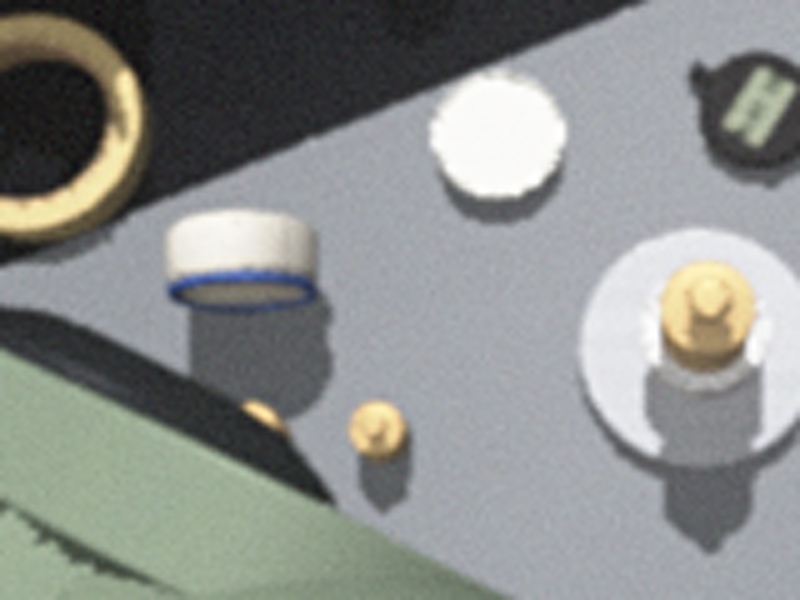

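The scene crop shows medium (knob (238,243)) and small (knob (302,317)) standing before the dial, and the stack upright and centred. The top crop agrees: small at (378,428), stack centred on the plate. One last numeric check, then hand in.

```bash
python3 - <<'E'
from h import *
import fit
d=get_image('scene')
g=lambda x,y,z:ray(d,(x+.5)/5-.5+160,(y+.5)/5-.5+120,z)[:2]
m=g(238.5,242,57);s=g(302,316,45);r=fit.least_squares(fit.f,[605,348,.1,44,31],args=((1,),),diff_step=1e-4).x
n=np.array([np.cos(r[2]),np.sin(r[2])]);t=np.array([n[1],-n[0]])
print(m,s,r.round(2),'gap',n@(r[:2]-m)-29,'lat',t@(m-r[:2]),'gap2',np.hypot(*(s-m))-27,'row dev',n@(s-m))
E
```

```text
plate [571.  147.2] [570.6 144.4]
tin [420.6 310.9] [421.3 310.2]
med knob [439.7  86.3] [440.3  87.4]
small knob [414.5 229. ] [413.  228.8]
big knob [444.5   0.6] [446.5   1. ]
med sh [440.5  86.3]
small sh [413.1 231.1]
big sh [4.457e+02 3.000e-01]
32 164 190 175 178
48 225 239 152 177
[525.80202738 345.17880515] [530.9325744  290.85868329] [6.0353e+02 3.5180e+02 7.0000e-02 4.4000e+01 3.0950e+01] gap 48.99892538760699 lat 1.093319320868005 gap2 27.561874526205962 row dev 1.2634441167101773
```

All within a couple of mm.

```bash
python3 -c "
from workcell import *
print(hand_in())"
```

```text
the job is handed in; nothing more can be done
None
```

The load check is set out and handed in at about 29 s. The stack is upright and centred on the plate. In the last camera check the gap from dial to second weight was about 49 mm and between the two weights about 28 mm.

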